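# Clear the ashtray off the cool box and hold its lid open

### The arm

A 6-joint arm with a two-finger parallel gripper is mounted at the origin on the work surface. World frame = base frame: x ahead of the robot, y to its left, z up, the work surface at z = 0. Lengths are in m, angles in degrees, forces in N, time in s.
With the tool pointing down it reaches from about 0.4 to 0.825 m from the base axis. Payload 7 kg.
Tool frame: the origin (TCP) lies at the very end of the fingers, on their centre line; the grasp point (between the pads) lies 19 mm behind it; z points along the fingers, y is the line along which they close (so a half turn about z gives the same grasp; the last joint's range is limited). The gripper opens to 88 mm and grips with 3 to 60 N. Pads are 19 mm wide; open, the fingers measure 130 mm over their backs; the gripper's body (78 mm by 193 mm) begins 47 mm behind the grasp point.
Start: joints at [-58.894, 20.546, 0.682, 0, -70.136, -16.507], TCP at [0.17, -0.653, 0.227] pointing down, gripper open.
Joint ranges: [-176.03, 176.03], [-82.01, 121.73], [-58.28, 71.71], [-173.87, 95.51], [-174.79, -0.11], [-173.66, 173.66]. Speed limits (degrees/s): [136.94, 136.94, 172.46, 180, 180, 180].

### API

Orientations are given as [roll, pitch, yaw] about the fixed x, y, z axes, in that order (R = Rz(yaw) Ry(pitch) Rx(roll)).
In Python, from plant import ctrl, viewer gives the robot as it stands.
- The arm moves only by the tool servo_tool, never from a script. Its argument "rows" is a list of rows, each a list of 6 numbers: the shift along the world's x, y, z in mm, then the turn, a rotation vector about the world's x, y, z in degrees. A call has 1 to 5 rows; each row shifts and turns the commanded pose from where the row before left it; what a row does not reach is not made up. A row lasts 1/12 s, in which the tool goes at most 41.7 mm and 7.16 degrees, less where a joint would pass 70% of its speed; a pose out of reach is approached as far as the arm can. A call is refused whole if a number of a shift passes 41.7 or a number of a turn 7.16, either way. A call with a gripper value outside its range is refused whole. "fingers" is the finger opening in mm, from 0 to 87.6, set as the call begins (left out, the last holds). The fingers move at their own pace and stop on an object; the grip force is fixed at half the most. Time passes only in rows, so rows that do not move let the fingers close. It gives the time, the measured TCP pose, the force and the opening at its end, in the units of the state.
- ctrl.get_obs(): the state, without advancing time (a new reading comes with each control period).
- viewer.snapshot(name): name is "side" or "top"; returns (picture, depth): 480x640x3 uint8, red, green, blue; 480x640 float32, m along the optical axis (not along the pixel's ray), 0 where there is no reading.
- viewer.calibration(name): a dict with "fx", "fy", "cx", "cy" (pixels), "origin" and "rotation" of the camera in the world. Camera axes: x right, y up, looking along -z (the intrinsics and any distortion apply to the point x, -y, -z); pixel columns grow to the right and rows downward; lengths in m; the calibration is good to about 2 mm. A picture is of the moment at which its call begins. calibration takes no time and is no camera call.
- ctrl.close_job(): hands the job in, once; it reports no verdict.
The state is a dict: "clock": time; "joint_pos": joint angles; "qvel": joint speeds; "tau": joint torques, N m; "tool_pos": TCP position; "orientation": TCP orientation; "force": force on the tool from outside, world axes, zero at the start; "moment": the same for the moment, N m; "opening": finger opening in m.
Only numpy, scipy, OpenCV 4.12 (cv2) and the standard library are available. Lean on these libraries where they do the work, as an engineer would, in place of code of your own. Each camera call takes 0.05 s, during which the arm holds its last target. There are 200 camera calls.

### The job

I want to put bottles into the cool box: lift the glass ashtray off its lid and stand it gently on the ledge just in front of the radio, then raise the lid and hold it open at about 60 degrees from shut. The lid falls shut by itself, so finish with the gripper still holding it steady at that angle, and leave everything else as it is.

Things in the scene. Friction and masses are not known exactly. Their poses are not given: they have to be found in the camera images.
- coolbox: Small hard cool box, grey plastic with a white lid, heavy, immovable. Body 168 deep (x), 250 wide (y), 150 high; 178 mm high with the lid. Its carrying bail, folded down at the back, makes it 286 wide and reaches 112 mm behind the origin. Origin: centre of underside; z up, x from front to back (hinge side). It stands left or right of the middle, the radio on the other side.
- lid (a joint): Angle of the cool box lid about its hinge in rad: 0 shut, grows as the front edge is raised (60 degrees = 1.047), stops at 1.75. Lid about 0.45 kg (varies by a third), free-running hinge without spring: it falls shut when let go below 90 degrees.
- lid_tab (a point): Grip point in the lift tab, a flat block jutting 40 mm forward (-x of the box) from the middle of the lid's front edge, 40 wide (y), 14 mm thick, free at both sides and beneath. Point: mid width and thickness, 27 mm out from the lid's edge. Turns with the lid; axes as the box's when shut. Pinch it across its 40 mm width (it turns between the fingers as the lid rises) or push it up from beneath.
- lid_hinge (a point): Middle of the lid's hinge line, which runs along its y axis at the back upper edge of the box, 150 mm above the ledge. With the lid shut the tab point lies at x -203, z +11 mm from here. The lid is 176 deep, 262 wide and 28 mm thick, its underside level with this point.
- ashtray_center (a point): Centre (half-way up, 17 mm above its underside) of the empty square glass ashtray, 90 x 90 x 34 mm, about 0.32 kg, standing on the lid at the start. Its walls lie along its x and y axes, 8 mm thick, upright, straight over the middle 66 mm of each side (corners lower); hollow 74 x 74 mm, 27 mm deep. Pinch a side across the wall, one finger inside.
- ashtray: The same ashtray; origin at the centre of its underside.
- radio: White plastic radio, immovable, 76 deep (x) x 240 wide (y) x 148 mm high. Origin: centre of its underside; its front (loudspeaker and volume knob) looks to its -x and comes 38 mm out from the origin, the knob 52 mm. Bare ledge lies in front of its middle, 0.2 m deep and 0.15 m wide.
- radio_volume (a joint): Angle of the radio's volume knob (34 mm across, on the front, 60 mm up), rad, 0 at the start; leave it alone.
- remote_case: Black plastic remote case lying on the ledge, 168 (x) x 57 (y) x 26 mm high; origin under its centre. Bystander.
- opener: Flat steel bottle opener lying on the ledge, 117 (x) x 38 (y) x 4 mm; origin on its underside. Bystander.
- stubby: Small amber bottle, 60 mm across, 180 mm high; origin under its centre. Bystander.
- bowl: Carved wooden bowl, 128 mm across, 55 mm high; origin under its centre. Bystander.
- tumbler: Glass tumbler, 72 mm across, 100 mm high; origin under its centre. Bystander.
Mind the look-alikes: they are no part of the job. Leave any brown or yellow look-alike of the ashtray alone.

How it is judged (in metres and radians):
On the way, in this order (a step that is already met when the one before it is completed fails the run):
1. the ashtray stands upright on the ledge in front of the radio, released, and the lid is still shut (height (world z) of ashtray_center between 0.01 and 0.026 m and angle between ashtray_center's own z axis and vertical below 0.12 rad and x of ashtray_center in the frame of radio between -0.25 and -0.08 m and y of ashtray_center in the frame of radio between -0.12 and 0.12 m and contact force between the fingers and ashtray below 0.05 N and linear speed of ashtray below 0.02 m/s and value of joint lid below 0.15 rad), for 0.2 s.
2. the gripper holds the lid steady at about 60 degrees (value of joint lid between 0.925 and 1.169 rad and velocity of joint lid between -0.1 and 0.1 rad/s and contact force between the fingers and lid above 0.3 N), for 0.3 s.
At the end, for the whole second after the job is handed in: The gripper still holds the lid steady at 60 degrees open (7 degrees either way), bearing on it with at least 0.3 N; the ashtray stands upright and still on the ledge, released, its centre in front of the radio: 80 to 250 mm ahead of the radio's middle and not beyond its sides (all of step 2 and height (world z) of ashtray_center between 0.01 and 0.026 m and angle between ashtray_center's own z axis and vertical below 0.12 rad and x of ashtray_center in the frame of radio between -0.25 and -0.08 m and y of ashtray_center in the frame of radio between -0.12 and 0.12 m and contact force between the fingers and ashtray below 0.05 N and linear speed of ashtray below 0.02 m/s); the arm keeps its last pose, push and grip.
It fails at once if the ashtray is dropped, thrown or let slide (faster than 0.5 m/s while not in the fingers) (contact force between the fingers and ashtray below 0.01 N and linear speed of ashtray above 0.5 m/s).
It fails at once if a bystander is moved by more than 30 mm (distance of any of remote_case, opener, stubby, bowl, tumbler from where it was at the start of the episode above 0.03 m).
It fails at once if the volume knob is turned (value of joint radio_volume above 0.3 rad or value of joint radio_volume below -0.3 rad).
It also fails if it takes over 67 s, if anything falls off the work surface, if the arm or the gripper's body presses on something with over 40 N, if the wrist force passes 120 N, or if a joint passes its speed limit or range.

## Working session

There is one attempt and no reset: what is moved stays moved. The work goes in short steps, Python scripts to look and compute and a tool call to move; the robot and the scene stay as the last step left them, time stands still between calls to the robot, and variables do not carry over. Pictures are saved under pics/ and viewed, on a budget of 10 in all, crops included, one or two more only if the job needs it, and the job is handed in when it is done.

Besides the shell and the picture viewer there is one more tool, called after "Request:" as name([rows], argument=value, ...), one row to a line, values as JSON. servo_tool: Moves the arm, as the interface text tells. Its arguments: {"type":"object","properties":{"rows":{"type":"array","items":{"type":"array","items":{"type":"number"}}},"fingers":{"type":"number"}},"required":["rows"]}

```bash
mkdir -p pics; ls; cat > h.py <<'E'
import numpy as np, cv2
from plant import ctrl, viewer
def snap(n,f=None):
    im,d=viewer.snapshot(n)
    if f: cv2.imwrite('pics/'+f,im[:,:,::-1])
    return im,d
def pts(n,d):
    "world point of every pixel from depth"
    c=viewer.calibration(n); v,u=np.mgrid[:480,:640]
    x=(u-c['cx'])/c['fx']*d; y=-(v-c['cy'])/c['fy']*d
    return np.stack([x,y,-d],-1)@np.array(c['rotation']).T+np.array(c['origin'])
def ray(n,u,v,z):
    c=viewer.calibration(n); r=np.array(c['rotation'])@np.array([(u-c['cx'])/c['fx'],-(v-c['cy'])/c['fy'],-1])
    o=np.array(c['origin']); return o+r*(z-o[2])/r[2]
E
python3 - <<'E'
from h import *
for n in('top','side'):
    im,d=snap(n,n+'0.png'); c=viewer.calibration(n); print(n,c,(d>0).mean())
    np.save(n+'.npy',d)
print(ctrl.get_obs())
E
```

```text
pics
top {'fx': 559.9652738118853, 'fy': 559.9652738118853, 'cx': 319.8378587364452, 'cy': 239.58424184976167, 'origin': array([ 0.24772448, -0.01709268,  1.51629871]), 'rotation': array([ 13.11827827,  -0.33244984, -84.83570942])} 0.9959016927083333
side {'fx': 527.1854567264501, 'fy': 527.1854567264501, 'cx': 311.29636294197735, 'cy': 239.10378127179237, 'origin': array([0.43622961, 0.98200356, 1.05258825]), 'rotation': array([  47.98093845,   -0.86199053, -173.58361761])} 0.9959407552083334
{'clock': 0.1, 'joint_pos': array([-5.88937064e+01,  2.05884013e+01,  6.37484082e-01, -1.75825349e-02,
       -7.01360308e+01, -1.65063891e+01]), 'qvel': array([-0.00271717, -0.02451128,  0.14807127,  0.08329596,  0.06962069,
       -0.01508693]), 'tau': array([-6.92234153e-04, -5.84165668e+01,  2.93750417e+01,  7.01552331e+00,
        1.01572357e-02, -7.09956612e-05]), 'tool_pos': array([ 0.1699945 , -0.65277596,  0.22569309]), 'orientation': array([ 1.79911939e+02, -8.85789573e-03, -1.65406076e+02]), 'force': array([-0.01049023,  0.76873733, -1.35467175]), 'moment': array([-0.03130636,  0.00447501, -0.01075936]), 'opening': 0.08769504403393044}
```

Rotation is roll/pitch/yaw; fix the helper and look.

```bash
sed -i "s/np.array(c\['rotation'\])/R(c)/g; s/^from plant.*/&\nfrom scipy.spatial.transform import Rotation\ndef R(c): return Rotation.from_euler('xyz',c['rotation'],degrees=True).as_matrix()/" h.py
python3 - <<'E'
from h import *
for n in('top','side'):
    P=pts(n,np.load(n+'.npy')); np.save(n+'P.npy',P)
    for v in range(40,480,80): print(n,v,[tuple(np.round(P[v,u],3)) for u in range(40,640,140)])
E
```

```text
top 40 [(np.float64(1.576), np.float64(1.354), np.float64(-0.741)), (np.float64(1.643), np.float64(0.732), np.float64(-0.753)), (np.float64(1.697), np.float64(0.1), np.float64(-0.745)), (np.float64(1.757), np.float64(-0.532), np.float64(-0.747)), (np.float64(1.819), np.float64(-1.167), np.float64(-0.75))]
top 120 [(np.float64(0.881), np.float64(0.849), np.float64(0.004)), (np.float64(0.881), np.float64(0.418), np.float64(0.09)), (np.float64(0.959), np.float64(0.038), np.float64(-0.001)), (np.float64(0.995), np.float64(-0.37), np.float64(0.003)), (np.float64(1.039), np.float64(-0.785), np.float64(-0.009))]
top 200 [(np.float64(0.59), np.float64(0.692), np.float64(0.202)), (np.float64(0.629), np.float64(0.36), np.float64(0.175)), (np.float64(0.712), np.float64(0.016), np.float64(0.008)), (np.float64(0.75), np.float64(-0.378), np.float64(0.005)), (np.float64(0.717), np.float64(-0.676), np.float64(0.198))]
top 280 [(np.float64(0.401), np.float64(0.679), np.float64(0.151)), (np.float64(0.452), np.float64(0.375), np.float64(0.002)), (np.float64(0.483), np.float64(-0.005), np.float64(0.03))
[... 1890 characters left out ...]
075), np.float64(0.141)), (np.float64(-0.267), np.float64(-0.12), np.float64(-0.004))]
side 360 [(np.float64(1.638), np.float64(-0.146), np.float64(-0.751)), (np.float64(0.812), np.float64(0.283), np.float64(-0.001)), (np.float64(0.483), np.float64(0.242), np.float64(-0.002)), (np.float64(0.151), np.float64(0.203), np.float64(0.001)), (np.float64(-0.186), np.float64(0.161), np.float64(-0.001))]
side 440 [(np.float64(0.961), np.float64(0.574), np.float64(0.14)), (np.float64(0.696), np.float64(0.567), np.float64(0.188)), (np.float64(0.463), np.float64(0.443), np.float64(0.001)), (np.float64(0.17), np.float64(0.407), np.float64(-0.0)), (np.float64(-0.127), np.float64(0.37), np.float64(-0.003))]
```

View pics/top0.png

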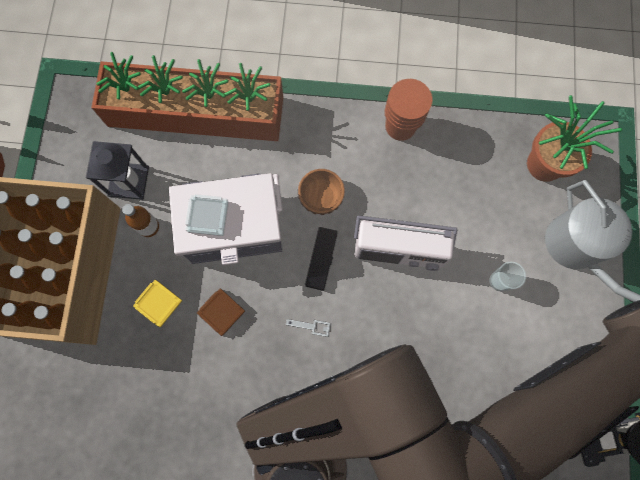

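View pics/side0.png

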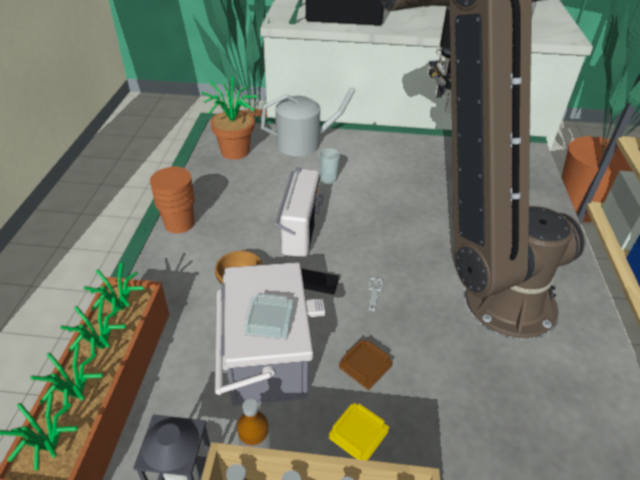

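The top view shows the cool box at (225,215) with the clear ashtray at (207,216) and the tab at (229,256). The radio is at (405,240), and the remote case, opener and yellow and brown look-alikes lie in front. The side view agrees: ashtray (270,317), tab (316,307).

```bash
python3 - <<'E'
from h import *
def rect(Q):
    (c,s,a)=cv2.minAreaRect((Q[:,:2]*1000).astype(np.float32)); return np.round(c,1),np.round(s,1),round(a,1)
def big(m):
    n,l,s,_=cv2.connectedComponentsWithStats(m.astype(np.uint8)); k=1+np.argmax(s[1:,4]); return l==k,s[k]
for n,roiL,roiR,roiA,roiT in(('top',(160,165,290,260),(345,205,465,275),(180,190,235,242),(215,245,245,268)),('side',(210,255,320,370),(270,160,325,260),(242,285,300,345),(303,292,330,320))):
    P=np.load(n+'P.npy'); im=cv2.imread('pics/%s0.png'%n); hsv=cv2.cvtColor(im,cv2.COLOR_BGR2HSV); z=P[...,2]
    def win(r): m=np.zeros((480,640),bool); m[r[1]:r[3],r[0]:r[2]]=1; return m
    white=(hsv[...,1]<45)&(hsv[...,2]>150)
    for nm,r,lo,hi in(('lid',roiL,.168,.19),('radio',roiR,.138,.158),('ash',roiA,.196,.222),('tab',roiT,.155,.18)):
        m=win(r)&(z>lo)&(z<hi)
        m,s=big(m); Q=P[m]
        Q=Q[(abs(Q[:,2]-np.median(Q[:,2]))<.007)]
        print(n,nm,len(Q),'z',np.round(np.median(Q[:,2]),4),rect(Q),s)
    # ashtray tint
    g=win(roiA)&(hsv[...,1]>25)&(hsv[...,0]>60)&(hsv[...,0]<110); g,s=big(g)
    c=cv2.findContours(g.astype(np.uint8),0,1)[0][0]
    print('tint',g.sum(),s,cv2.minAreaRect(c),'z pct',np.round(np.percentile(z[g],[5,25,50,75,95]),3))
    print('knob/front hsv')
E
```

```text
top lid 5675 z 0.1791 (array([591.6, 244.2]), array([207.4, 262.3]), 13.2) [ 169  173  112   87 5936]
top radio 2505 z 0.1485 (array([ 586.1, -210.7]), array([238.9,  78.1]), 87.7) [ 357  220   97   40 2693]
top ash 466 z 0.212 (array([592.2, 284.3]), array([92.4, 93. ]), 88.8) [185 194  42  41 614]
top tab 308 z 0.1699 (array([503.2, 221. ]), array([46.9, 71.2]), 6.7) [215 245  30  20 351]Traceback (most recent call last):
  File "<stdin>", line 16, in <module>
  File "<stdin>", line 5, in big
    return _wrapfunc(a, 'argmax', axis=axis, out=out, **kwds)
    return bound(*args, **kwds)
ValueError: attempt to get argmax of an empty sequence
```

```bash
python3 - <<'E'
from h import *
a=cv2.imread('pics/top0.png')[165:275,160:290]; b=cv2.imread('pics/top0.png')[205:280,345:465]
a=cv2.resize(a,None,fx=4,fy=4,interpolation=2);b=cv2.resize(b,(400,250),interpolation=2)
s=cv2.imread('pics/side0.png')[255:365,205:335]; s=cv2.resize(s,(390,330),interpolation=2)
o=np.zeros((600,800,3),np.uint8); o[:440,:520]=a; 
o[270:600,410:800]=s; o[:250,400:800]=b; o[:440,:410]=a[:,:410]
cv2.imwrite('pics/crop.png',o)
E
```

```text
(no output)
```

View pics/crop.png

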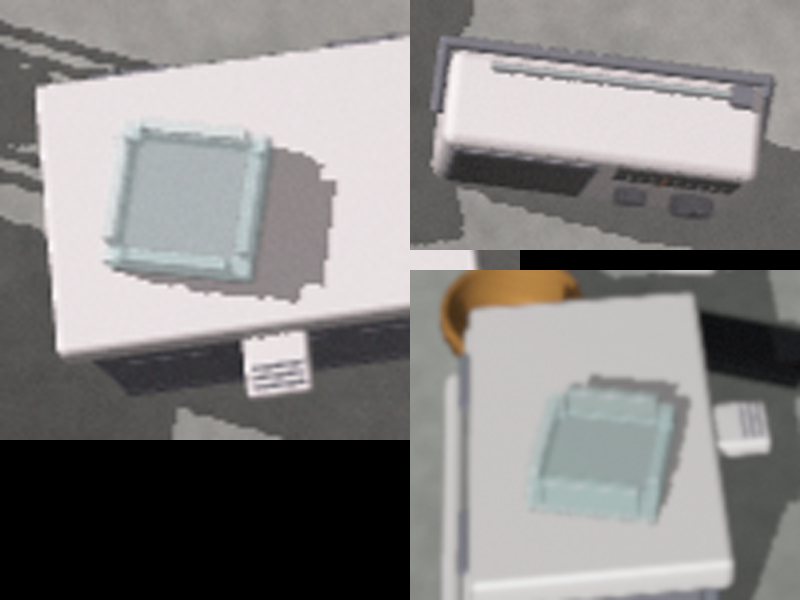

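The crop shows the ashtray upright on the lid's left half, the tab clear of it at (277,365) of the crop, and the radio's knob at its front. I'll now refine this from both views.

```bash
python3 - <<'E'
from h import *
def wins(r): m=np.zeros((480,640),bool); m[r[1]:r[3],r[0]:r[2]]=1; return m
def rect(Q):
    (c,s,a)=cv2.minAreaRect((Q[:,:2]*1000).astype(np.float32)); return np.round(c,1),np.round(s,1),round(a,1)
for n in('top','side'):
    P=np.load(n+'P.npy'); x,y,z=P[...,0],P[...,1],P[...,2]
    hsv=cv2.cvtColor(cv2.imread('pics/%s0.png'%n),cv2.COLOR_BGR2HSV)
    t=np.radians(13.2); C=np.array([.5916,.2442])
    bx=(x-C[0])*np.cos(t)+(y-C[1])*np.sin(t); by=-(x-C[0])*np.sin(t)+(y-C[1])*np.cos(t)
    m=(abs(by)<.2)&(bx>-.3)&(bx<.2)&(abs(z-.178)<.006)&(hsv[...,1]<40)
    for lo,hi in((-.085,.15),):
        q=m&(bx>lo)&(bx<hi); print(n,'lid',q.sum(),rect(P[q]),np.median(z[q]), 'bx',np.percentile(bx[q],[.5,99.5]),'by',np.percentile(by[q],[.5,99.5]))
    q=(abs(by)<.05)&(bx<-.085)&(bx>-.16)&(abs(z-.166)<.007)&(hsv[...,2]>110); print('tab',q.sum(),rect(P[q]),np.median(z[q]),'bx',np.percentile(bx[q],[1,99]).round(3),'by',np.percentile(by[q],[1,99]).round(3))
    q=(abs(x-.59)<.07)&(abs(y-.284)<.07)&(z>.205)&(z<.22); print('ash',q.sum(),rect(P[q]),np.median(z[q]))
    q=(abs(x-.59)<.07)&(abs(y-.284)<.07)&(z>.186)&(z<.22); print('ash low',q.sum(),rect(P[q]))
    q=(abs(x-.59)<.03)&(abs(y-.284)<.03); print('ash floor z',np.median(z[q]))
    q=(abs(x-.59)<.07)&(abs(y+.21)<.15)&(abs(z-.148)<.005);print('radio',q.sum(),rect(P[q]),np.median(z[q]))
    for nm,xy,h in(('remote',(.51,.03),(.015,.04)),):
        q=(abs(x-xy[0])<.13)&(abs(y-xy[1])<.08)&(z>h[0])&(z<h[1])&(hsv[...,2]<60);print(nm,q.sum(),rect(P[q]))
E
```

```text
top lid 5594 (array([601.2, 246.5]), array([189.1, 262.3]), 13.2) 0.17907727628779868 bx [-0.07296379  0.10203287] by [-0.13005217  0.12887212]
tab 171 (array([495.1, 220.9]), array([28.2, 39.7]), 12.5) 0.1689206374654375 bx [-0.113 -0.085] by [-0.02   0.019]
ash 452 (array([592.2, 284.3]), array([92.4, 93. ]), 88.8) 0.2122933084134646
ash low 1115 (array([589.8, 284.3]), array([136.5, 136.4]), 90.0)
ash floor z 0.18604176603424638
radio 2232 (array([ 586.2, -211. ]), array([238.2,  77.1]), 87.7) 0.14841438599150258
remote 1179 (array([542.6,   1.1]), array([152.3, 155.3]), 35.7)
side lid 6027 (array([603.8, 245.5]), array([178.8, 265.8]), 13.4) 0.17782015675067442 bx [-0.072743    0.10131275] by [-0.1288424   0.12974947]
tab 202 (array([494.9, 221.9]), array([29.3, 41. ]), 11.8) 0.16749561019152326 bx [-0.113 -0.085] by [-0.02   0.021]
ash 541 (array([590.9, 284.1]), array([93.9, 90.1]), 89.2) 0.21099926507261246
ash low 1278 (array([590.8, 284.2]), array([94.1, 90.5]), 89.2)
ash floor z 0.18478014094900908
radio 1174 (array([ 586.5, -209.6]), array([244.3,  74.4]), 87.9) 0.14745685210095727
remote 577 (array([511.5,   4.7]), array([ 63.8, 102.5]), 85.8)
```

The two views agree within 2 mm, and the sizes and heights match:

| Item | Measured position |
|---|---|
| Lid top | z = 0.178, box yaw 13.2° |
| Tab point | (0.494, 0.221, 0.161) |
| Hinge | (0.692, 0.268) |
| Ashtray | (0.5915, 0.284), yaw −1°, top 0.212 |
| Radio | (0.586, −0.210), yaw −2.3° |

I'll pinch the ashtray's −y wall.

Request:
servo_tool([
  [16,28,5,0,0,-1],
  [16,28,5,0,0,-1],
  [16,28,5,0,0,-1],
  [16,28,5,0,0,-1],
  [16,28,5,0,0,-1],
], fingers=40)

```text
clock: 0.52
tool_pos: [0.2504, -0.5117, 0.2513]
orientation: [180.0, -0.0, -170.5]
force: [1.0, -0.4, 0.3]
opening: 0.0599
```

Request:
servo_tool([
  [16,28,5,0,0,-1],
  [16,28,5,0,0,-1],
  [16,28,5,0,0,-1],
  [16,28,5,0,0,-1],
  [16,28,5,0,0,-1],
])

```text
clock: 0.93
tool_pos: [0.3304, -0.3716, 0.2766]
orientation: [180.0, -0.0, -175.5]
force: [0.9, -0.2, 0.3]
opening: 0.0404
```

Request:
servo_tool([
  [16,28,5,0,0,-1],
  [16,28,5,0,0,-1],
  [16,28,5,0,0,-1],
  [16,28,5,0,0,-1],
  [16,28,5,0,0,-1],
])

```text
clock: 1.35
tool_pos: [0.4104, -0.2316, 0.3017]
orientation: [180.0, 0.0, 179.5]
force: [0.8, -0.3, 0.1]
opening: 0.0396
```

Request:
servo_tool([
  [12,31,0,0,0,-0.5],
  [12,31,0,0,0,0],
  [12,31,0,0,0,0],
  [12,31,0,0,0,0],
  [12,31,0,0,0,0],
])

```text
clock: 1.77
tool_pos: [0.4701, -0.0765, 0.3015]
orientation: [180.0, 0.0, 179.1]
force: [0.8, -0.6, -0.2]
opening: 0.04
```

Request:
servo_tool([
  [12,31,0,0,0,0],
  [12,31,0,0,0,0],
  [12,31,0,0,0,0],
  [12,31,0,0,0,0],
  [12,31,0,0,0,0],
])

```text
clock: 2.18
tool_pos: [0.5301, 0.0785, 0.3014]
orientation: [-180.0, -0.0, 179.1]
force: [-0.4, -0.1, 1.0]
opening: 0.04
```

Request:
servo_tool([
  [12,31,0,0,0,0],
  [12,31,0,0,0,0],
  [12,31,0,0,0,0],
  [12,31,0,0,0,0],
  [0,10,0,0,0,0],
])

```text
clock: 2.6
tool_pos: [0.5792, 0.2143, 0.2998]
orientation: [-179.9, -0.1, 179.2]
force: [-0.7, -0.5, -0.7]
opening: 0.0397
```

Request:
servo_tool([
  [6,10,-10,0,0,0],
  [6,9,-15,0,0,0],
  [0,0,-20,0,0,0],
  [0,0,-15,0,0,0],
  [0,0,0,0,0,0],
])

```text
clock: 3.02
tool_pos: [0.5882, 0.2285, 0.237]
orientation: [-179.8, -0.3, 179.1]
force: [-0.7, -0.6, -0.7]
opening: 0.0398
```

The pose is a few mm off the command. I'll check the state and take a look before going down.

```bash
python3 - <<'E'
from h import *
im,d=snap('side','side1.png')
o=ctrl.get_obs(); print({k:np.round(v,4) for k,v in o.items()})
cv2.imwrite('pics/s1.png',cv2.resize(im[180:400,180:380,::-1],(545,600),interpolation=2))
E
```

```text
{'clock': np.float64(3.0667), 'joint_pos': array([ 3.886880e+01,  1.624540e+01, -3.805500e+00, -2.310000e-02,
       -7.018960e+01, -1.297925e+02]), 'qvel': array([-0.0904, -1.5882,  2.8949,  1.1229, -1.2609, -0.0133]), 'tau': array([ 1.8410e-01, -5.0835e+01,  2.8026e+01,  6.5429e+00,  2.5460e-01,
        1.3000e-03]), 'tool_pos': array([0.5891, 0.2287, 0.2393]), 'orientation': array([-179.8627,   -0.1987,  179.0681]), 'force': array([-0.0783,  1.4523, -0.332 ]), 'moment': array([ 0.03  , -0.0394, -0.0376]), 'opening': np.float64(0.0399)}
```

View pics/s1.png

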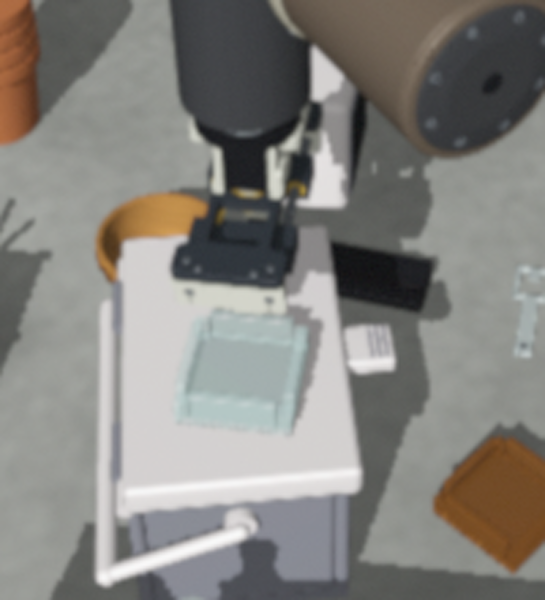

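The picture shows the gripper just above and short of the ashtray's −y wall (250,325), and nothing is touching. The offset was only settling, so I'll align, descend and close.

Request:
servo_tool([
  [2,7,0,0,0,0],
  [0,7,0,0,0,0],
  [0,0,-4,0,0,0],
  [0,0,-8,0,0,0],
  [0,0,0,0,0,0],
])

```text
clock: 3.48
tool_pos: [0.5914, 0.2437, 0.228]
orientation: [-180.0, -0.1, 179.1]
force: [0.2, -0.5, -0.7]
opening: 0.0405
```

Request:
servo_tool([
  [0,0,-8,0,0,0],
  [0,0,-8,0,0,0],
  [0,0,-7,0,0,0],
  [0,0,0,0,0,0],
  [0,0,0,0,0,0],
])

```text
clock: 3.9
tool_pos: [0.5919, 0.2435, 0.2058]
orientation: [-179.9, -0.1, 179.1]
force: [1.0, 0.2, 0.3]
opening: 0.0401
```

Request:
servo_tool([
  [0,0,0,0,0,0],
])

```text
clock: 3.98
tool_pos: [0.5923, 0.2438, 0.2067]
orientation: [-180.0, 0.0, 179.1]
force: [-0.3, 0.5, 1.0]
opening: 0.0398
```

Request:
servo_tool([
  [0,0,-6,0,0,0],
  [0,0,-6,0,0,0],
  [0,0,-4,0,0,0],
  [0,0,-2,0,0,0],
  [0,0,0,0,0,0],
])

```text
clock: 4.4
tool_pos: [0.5918, 0.2436, 0.1877]
orientation: [-180.0, -0.1, 179.1]
force: [0.5, -0.7, 0.7]
opening: 0.0399
```

Request:
servo_tool([
  [0,0,0,0,0,0],
  [0,0,0,0,0,0],
  [0,0,0,0,0,0],
  [0,0,0,0,0,0],
  [0,0,0,0,0,0],
], fingers=0)

```text
clock: 4.82
tool_pos: [0.5922, 0.2438, 0.1888]
orientation: [180.0, 0.0, 179.1]
force: [0.1, -3.1, 0.6]
opening: 0.0125
```

Request:
servo_tool([
  [0,0,0,0,0,0],
  [0,0,0,0,0,0],
  [0,0,0,0,0,0],
])

```text
clock: 5.07
tool_pos: [0.5921, 0.2434, 0.1888]
orientation: [-180.0, -0.0, 179.1]
force: [-0.3, -2.8, 2.0]
opening: 0.0078
```

Gripped at 7.8 mm, which is the wall thickness. Now I'll lift it.

Request:
servo_tool([
  [0,0,2,0,0,0],
  [0,0,4,0,0,0],
  [0,0,7,0,0,0],
  [0,0,10,0,0,0],
  [0,0,12,0,0,0],
])

```text
clock: 5.48
tool_pos: [0.5918, 0.2438, 0.2239]
orientation: [-180.0, -0.1, 179.1]
force: [-1.5, 0.1, -3.5]
opening: 0.0081
```

Request:
servo_tool([
  [0,0,14,0,0,0],
  [0,0,14,0,0,0],
  [0,0,10,0,0,0],
  [0,0,5,0,0,0],
  [0,0,0,0,0,0],
])

```text
clock: 5.9
tool_pos: [0.5927, 0.2442, 0.2685]
orientation: [179.9, 0.1, 179.1]
force: [0.1, -0.0, -3.8]
opening: 0.0077
```

Request:
servo_tool([
  [0,0,0,0,0,0],
  [0,0,0,0,0,0],
])

```text
clock: 6.07
tool_pos: [0.5916, 0.2436, 0.2657]
orientation: [-180.0, -0.1, 179.1]
force: [-0.3, -0.3, -3.7]
opening: 0.0078
```

```bash
python3 - <<'E'
from h import *
im,d=snap('side'); P=pts('side',d)
cv2.imwrite('pics/s2.png',cv2.resize(im[180:400,180:380,::-1],(545,600),interpolation=2))
E
```

```text
(no output)
```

View pics/s2.png

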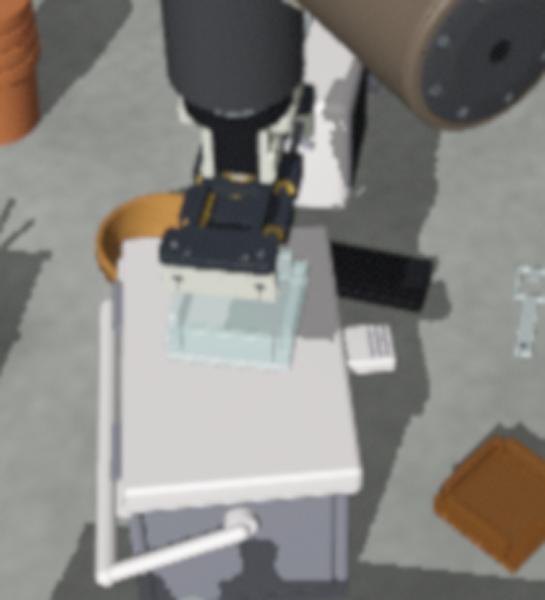

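The ashtray hangs level in the gripper at (238,310) of the crop, and the force shows about 3.7 N of added weight. I'll carry it to the front of the radio, with the centre at about (0.446, −0.204).

Request:
servo_tool([
  [-4,-14,0,0,0,0],
  [-8,-26,0,0,0,0],
  [-8,-26,0,0,0,0],
  [-8,-26,0,0,0,0],
  [-8,-26,0,0,0,0],
])

```text
clock: 6.53
tool_pos: [0.5552, 0.1243, 0.2658]
orientation: [-180.0, -0.1, 179.1]
force: [1.7, -0.5, -4.5]
opening: 0.0081
```

Request:
servo_tool([
  [-8,-26,0,0,0,0],
  [-8,-26,0,0,0,0],
  [-8,-26,0,0,0,0],
  [-8,-26,0,0,0,0],
  [-8,-26,0,0,0,0],
])

```text
clock: 6.95
tool_pos: [0.515, -0.0057, 0.2662]
orientation: [-180.0, -0.0, 179.1]
force: [0.9, -0.4, -3.9]
opening: 0.0076
```

Request:
servo_tool([
  [-8,-26,0,0,0,0],
  [-8,-26,0,0,0,0],
  [-8,-26,0,0,0,0],
  [-8,-26,0,0,0,0],
  [-8,-26,0,0,0,0],
])

```text
clock: 7.37
tool_pos: [0.4749, -0.1356, 0.2663]
orientation: [-180.0, -0.0, 179.1]
force: [0.2, -1.2, -3.4]
opening: 0.0079
```

Request:
servo_tool([
  [-8,-26,0,0,0,0],
  [-8,-26,0,0,0,0],
  [-8,-26,0,0,0,0],
  [-4,-20,0,0,0,0],
  [-2,-13,0,0,0,0],
])

```text
clock: 7.78
tool_pos: [0.4447, -0.2471, 0.2662]
orientation: [-180.0, -0.0, 179.0]
force: [2.1, -0.6, -3.3]
opening: 0.0073
```

Request:
servo_tool([
  [0,0,-10,0,0,0],
  [0,0,-20,0,0,0],
  [0,0,-25,0,0,0],
  [0,0,-25,0,0,0],
  [0,0,-25,0,0,0],
])

```text
clock: 8.2
tool_pos: [0.4455, -0.2449, 0.1601]
orientation: [180.0, 0.0, 179.1]
force: [0.2, -0.0, -4.7]
opening: 0.0077
```

Request:
servo_tool([
  [0,0,-25,0,0,0],
  [0,0,-20,0,0,0],
  [0,0,-10,0,0,0],
  [0,0,-5,0,0,0],
  [0,0,0,0,0,0],
])

```text
clock: 8.62
tool_pos: [0.4456, -0.245, 0.1008]
orientation: [180.0, -0.1, 179.1]
force: [0.6, -0.3, -3.6]
opening: 0.0077
```

Request:
servo_tool([
  [0,0,0,0,0,0],
  [0,0,0,0,0,0],
  [0,0,0,0,0,0],
])

```text
clock: 8.87
tool_pos: [0.4469, -0.2453, 0.1027]
orientation: [-180.0, 0.1, 179.1]
force: [0.4, 0.4, -3.4]
opening: 0.0079
```

```bash
python3 - <<'E'
from h import *
im,d=snap('side'); P=pts('side',d)
cv2.imwrite('pics/s3.png',cv2.resize(im[120:300,240:440,::-1],(666,600),interpolation=2))
o=ctrl.get_obs(); print(o['tool_pos'],o['orientation'],o['force'])
x,y,z=P[...,0],P[...,1],P[...,2]
q=(abs(x-.446)<.06)&(abs(y+.19)<.07)&(z>.02)&(z<.14)
print(q.sum(),np.percentile(z[q],[5,25,50,75,95]).round(3))
E
```

```text
[ 0.44678544 -0.24531272  0.10260954] [-1.79982231e+02  1.15009624e-01  1.79103449e+02] [-0.74899352  0.06841002 -4.1628091 ]
678 [0.095 0.099 0.104 0.118 0.126]
```

View pics/s3.png

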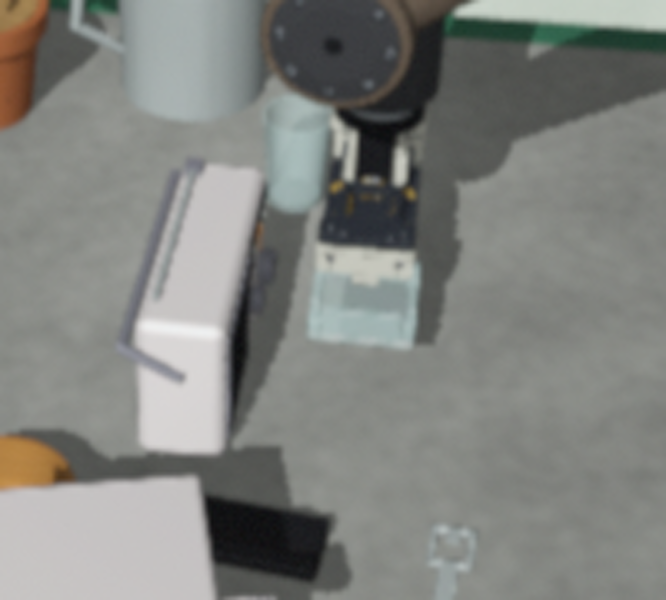

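The ashtray hangs level over the bare ledge at (365,315) of the crop, clear of the radio knobs. I'll descend and creep the last millimetres.

Request:
servo_tool([
  [0,0,-8,0,0,0],
  [0,0,-16,0,0,0],
  [0,0,-18,0,0,0],
  [0,0,-16,0,0,0],
  [0,0,-12,0,0,0],
])

```text
clock: 9.33
tool_pos: [0.4456, -0.2451, 0.0302]
orientation: [180.0, -0.0, 179.1]
force: [0.2, -0.1, -4.3]
opening: 0.0078
```

Request:
servo_tool([
  [0,0,-8,0,0,0],
  [0,0,-6,0,0,0],
  [0,0,-3,0,0,0],
  [0,0,0,0,0,0],
  [0,0,0,0,0,0],
])

```text
clock: 9.75
tool_pos: [0.4465, -0.2453, 0.0149]
orientation: [-180.0, 0.0, 179.1]
force: [0.3, 0.2, -3.5]
opening: 0.0082
```

Request:
servo_tool([
  [0,0,-1,0,0,0],
  [0,0,-1,0,0,0],
  [0,0,-1,0,0,0],
  [0,0,0,0,0,0],
  [0,0,0,0,0,0],
])

```text
clock: 10.17
tool_pos: [0.4461, -0.2452, 0.0117]
orientation: [-180.0, 0.0, 179.1]
force: [0.2, 0.5, -4.6]
opening: 0.0078
```

Request:
servo_tool([
  [0,0,-0.5,0,0,0],
  [0,0,-0.5,0,0,0],
  [0,0,0,0,0,0],
  [0,0,0,0,0,0],
])

```text
clock: 10.5
tool_pos: [0.4462, -0.2452, 0.0107]
orientation: [-180.0, 0.0, 179.1]
force: [-0.9, -0.0, -0.8]
opening: 0.0079
```

Request:
servo_tool([
  [0,0,-0.5,0,0,0],
  [0,0,0,0,0,0],
  [0,0,0,0,0,0],
])

```text
clock: 10.75
tool_pos: [0.4463, -0.2452, 0.0107]
orientation: [-180.0, 0.0, 179.1]
force: [-2.2, 2.2, 6.2]
opening: 0.0073
```

It has touched down: the weight is off the fingers and there is a slight push up. I'll release and rise.

Request:
servo_tool([
  [0,0,0.5,0,0,0],
  [0,0,0,0,0,0],
  [0,0,0,0,0,0],
  [0,0,0,0,0,0],
  [0,0,0,0,0,0],
], fingers=36)

```text
clock: 11.17
tool_pos: [0.4462, -0.2452, 0.0105]
orientation: [-180.0, 0.0, 179.1]
force: [-0.2, 1.3, -0.9]
opening: 0.0338
```

Request:
servo_tool([
  [0,0,3,0,0,0],
  [0,0,6,0,0,0],
  [0,0,8,0,0,0],
  [0,0,10,0,0,0],
  [0,0,14,0,0,0],
])

```text
clock: 11.58
tool_pos: [0.4458, -0.2451, 0.0523]
orientation: [180.0, -0.0, 179.1]
force: [-0.0, 0.4, -0.2]
opening: 0.0363
```

Request:
servo_tool([
  [0,0,20,0,0,0],
  [0,0,25,0,0,0],
  [0,0,25,0,0,0],
  [0,0,20,0,0,0],
  [0,0,10,0,0,0],
])

```text
clock: 12.0
tool_pos: [0.4474, -0.2456, 0.1555]
orientation: [-179.9, 0.3, 179.1]
force: [0.7, -1.0, -0.3]
opening: 0.0363
```

```bash
python3 - <<'E'
from h import *
im,d=snap('side'); P=pts('side',d); x,y,z=P[...,0],P[...,1],P[...,2]
q=(abs(x-.446)<.08)&(abs(y+.204)<.08)&(z>.025)&(z<.045)
print(q.sum(),cv2.minAreaRect((P[q][:,:2]*1000).astype(np.float32)),np.median(z[q]))
q=(abs(x-.446)<.025)&(abs(y+.204)<.025); print('floor',np.median(z[q]))
cv2.imwrite('pics/s4.png',cv2.resize(im[120:300,240:440,::-1],(666,600),interpolation=2))
o=ctrl.get_obs(); print(o['tool_pos'],o['orientation'],o['opening'],o['joint_pos'])
E
```

```text
270 ((445.35845947265625, -202.13095092773438), (97.07823181152344, 89.51509094238281), 89.3508529663086) 0.03204016240675445
floor 0.35134889861374136
[ 0.44789232 -0.24572412  0.15618479] [-179.91486277    0.35486301  179.13253786] 0.03624062019480926 [-6.65977090e+00  8.31983752e+00 -2.57954797e+01  5.93058794e-02
 -5.55230538e+01 -8.42413722e+01]
```

View pics/s4.png

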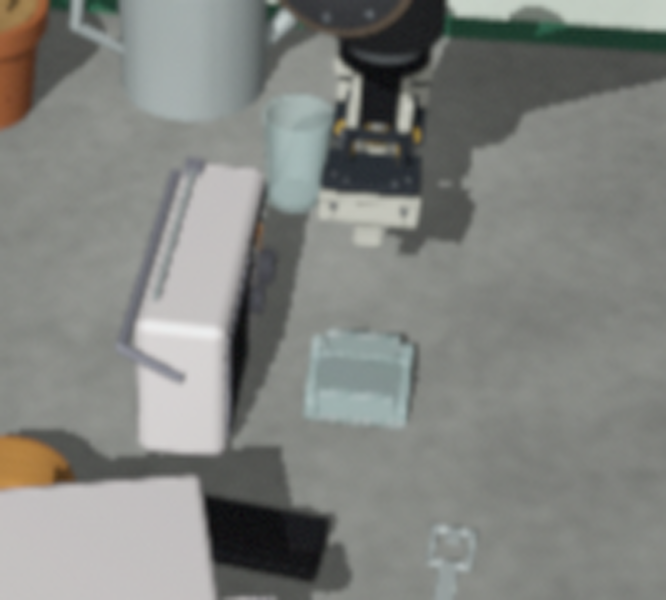

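The ashtray stands free at (360,378) of the crop; in world coordinates its centre is (0.445, −0.203) and its rim z is 0.032, about 0.14 m ahead of the radio. Next is the tab, with the tool turned to the box's y axis.

Request:
servo_tool([
  [0,0,20,0,0,0],
  [0,0,30,0,0,0],
  [0,0,30,0,0,0],
  [0,10,20,0,0,0],
  [3,26,4,0,0,0],
], fingers=66)

```text
clock: 12.47
tool_pos: [0.4503, -0.2107, 0.2593]
orientation: [-179.9, 0.3, 179.0]
force: [1.5, 0.3, -0.2]
opening: 0.0629
```

Request:
servo_tool([
  [3,28,0,0,0,1],
  [3,28,0,0,0,1],
  [3,28,0,0,0,1],
  [3,28,0,0,0,1],
  [3,28,0,0,0,1],
])

```text
clock: 12.88
tool_pos: [0.4636, -0.0679, 0.2555]
orientation: [180.0, -0.0, -175.9]
force: [0.9, -0.5, 0.2]
opening: 0.0658
```

Request:
servo_tool([
  [3,28,0,0,0,1],
  [3,28,0,0,0,1],
  [3,28,0,0,0,1],
  [3,28,0,0,0,1],
  [3,28,0,0,0,1],
])

```text
clock: 13.3
tool_pos: [0.4786, 0.0721, 0.2555]
orientation: [180.0, -0.0, -170.8]
force: [0.6, -1.0, 0.1]
opening: 0.066
```

Request:
servo_tool([
  [3,28,0,0,0,1],
  [3,28,0,0,0,1],
  [3,28,0,0,0,1],
  [3,28,0,0,0,1],
  [3,20,0,0,0,0],
])

```text
clock: 13.72
tool_pos: [0.4938, 0.2048, 0.2552]
orientation: [180.0, -0.0, -166.8]
force: [0.9, -0.8, 0.4]
opening: 0.0658
```

Request:
servo_tool([
  [0,10,0,0,0,0],
  [0,0,0,0,0,0],
  [0,0,0,0,0,0],
  [0,0,0,0,0,0],
])

```text
clock: 14.05
tool_pos: [0.4938, 0.212, 0.2555]
orientation: [-180.0, -0.0, -166.9]
force: [0.4, -0.2, 0.6]
opening: 0.0659
```

Request:
servo_tool([
  [0,9,-5,0,0,0],
  [0,0,-15,0,0,0],
  [0,0,-20,0,0,0],
  [0,0,-15,0,0,0],
  [0,0,-5,0,0,0],
])

```text
clock: 14.47
tool_pos: [0.4929, 0.2206, 0.1931]
orientation: [-179.9, -0.2, -167.0]
force: [-0.4, -0.7, -0.5]
opening: 0.066
```

Request:
servo_tool([
  [0,0,-8,0,0,0],
  [0,0,-12,0,0,0],
  [0,0,-10,0,0,0],
  [0,0,-5,0,0,0],
  [0,0,0,0,0,0],
])

```text
clock: 14.88
tool_pos: [0.4937, 0.2214, 0.1596]
orientation: [-180.0, -0.1, -166.9]
force: [0.1, -0.4, -0.0]
opening: 0.0658
```

Request:
servo_tool([
  [0,0,-8,0,0,0],
  [0,0,-7,0,0,0],
  [0,0,-3,0,0,0],
  [0,0,0,0,0,0],
  [0,0,0,0,0,0],
])

```text
clock: 15.3
tool_pos: [0.4941, 0.2218, 0.1425]
orientation: [-180.0, -0.0, -166.9]
force: [-0.1, 0.6, -0.3]
opening: 0.0658
```

```bash
python3 - <<'E'
from h import *
im,d=snap('side')
cv2.imwrite('pics/s5.png',cv2.resize(im[200:380,200:400,::-1],(666,600),interpolation=2))
o=ctrl.get_obs(); print(o['tool_pos'],o['orientation'],o['force'])
E
```

```text
[0.49424359 0.22188775 0.14272455] [-1.79997072e+02  1.04593469e-02 -1.66891213e+02] [ 0.03215452 -0.69663954  0.03317667]
```

View pics/s5.png

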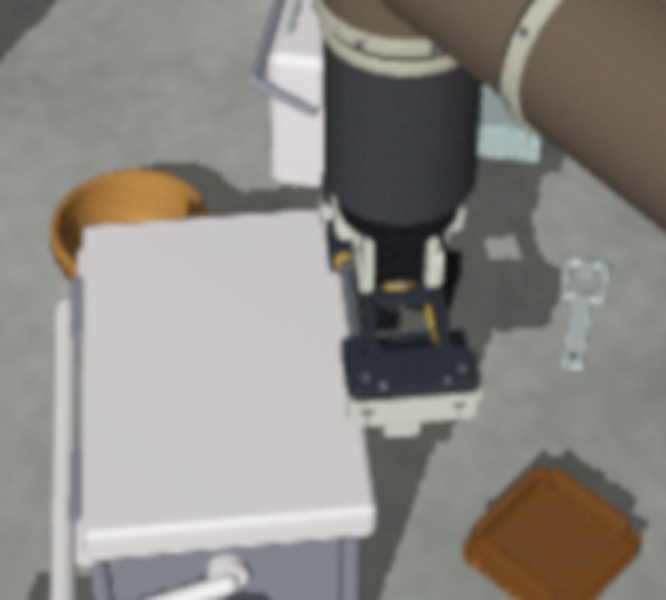

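The fingers straddle the tab just in front of the lid's edge (tip at (403,430) of the crop), and nothing is touched. Now to close.

Request:
servo_tool([
  [0,0,0,0,0,0],
  [0,0,0,0,0,0],
  [0,0,0,0,0,0],
  [0,0,0,0,0,0],
  [0,0,0,0,0,0],
], fingers=0)

```text
clock: 15.77
tool_pos: [0.4948, 0.2186, 0.1427]
orientation: [-179.7, -0.1, -166.8]
force: [8.8, -11.1, -1.8]
opening: 0.0399
```

Request:
servo_tool([
  [0,0,0,0,0,0],
  [0,0,0,0,0,0],
  [0,0,0,0,0,0],
])

```text
clock: 16.02
tool_pos: [0.4948, 0.2186, 0.1427]
orientation: [-179.7, -0.1, -166.9]
force: [8.0, -13.9, -0.8]
opening: 0.0398
```

```bash
python3 - <<'E'
import numpy as np
a=np.radians(13.2); t=np.radians([0,5,10,15,20,25,30,35,40,45,50,55,60])
b=-.203*np.cos(t)+.011*np.sin(t); z=.203*np.sin(t)+.011*np.cos(t)
p=np.stack([b*np.cos(a),b*np.sin(a),z],1)*1000
print(np.diff(p,axis=0).round(1)); print((p[-1]-p[0]).round(1))
E
```

```text
[[ 1.7  0.4 17.7]
 [ 3.2  0.7 17.4]
 [ 4.6  1.1 17.1]
 [ 6.1  1.4 16.6]
 [ 7.5  1.8 16. ]
 [ 8.8  2.1 15.3]
 [10.1  2.4 14.4]
 [11.2  2.6 13.5]
 [12.3  2.9 12.4]
 [13.3  3.1 11.3]
 [14.2  3.3 10. ]
 [15.   3.5  8.7]]
[108.1  25.4 170.3]
```

Gripped at 40 mm. I'll take out the 3 mm lateral offset and raise along the arc.

Request:
servo_tool([
  [0.7,-3,0,0,0,0],
  [0,0,0,0,0,0],
  [0.4,0.1,5,0,0,0],
  [0.6,0.1,6,0,0,0],
  [0.7,0.2,6.7,0,0,0],
])

```text
clock: 16.43
tool_pos: [0.4965, 0.2189, 0.1605]
orientation: [-180.0, -0.0, -166.9]
force: [4.5, -2.9, -4.8]
opening: 0.0398
```

Request:
servo_tool([
  [1.6,0.3,8.7,0,0,0],
  [1.6,0.4,8.7,0,0,0],
  [2.3,0.5,8.6,0,0,0],
  [2.3,0.6,8.5,0,0,0],
  [0,0,0,0,0,0],
])

```text
clock: 16.85
tool_pos: [0.5049, 0.221, 0.1967]
orientation: [180.0, 0.1, -166.9]
force: [2.4, -4.3, -4.0]
opening: 0.0398
```

Request:
servo_tool([
  [3,0.7,8.3,0,0,0],
  [3.1,0.7,8.3,0,0,0],
  [3.7,0.9,8,0,0,0],
  [3.8,0.9,8,0,0,0],
  [4.4,1,7.7,0,0,0],
])

```text
clock: 17.27
tool_pos: [0.5223, 0.225, 0.2358]
orientation: [-180.0, -0.0, -166.9]
force: [1.2, -3.4, -4.4]
opening: 0.0396
```

Request:
servo_tool([
  [4.4,1.1,7.6,0,0,0],
  [5,1.2,7.2,0,0,0],
  [5.1,1.2,7.2,0,0,0],
  [5.6,1.3,6.8,0,0,0],
  [5.6,1.3,6.7,0,0,0],
])

```text
clock: 17.68
tool_pos: [0.5485, 0.2312, 0.2711]
orientation: [-180.0, -0.0, -166.9]
force: [2.0, -4.8, -5.8]
opening: 0.0398
```

Request:
servo_tool([
  [6.1,1.4,6.2,0,0,0],
  [6.2,1.5,6.2,0,0,0],
  [0,0,0,0,0,0],
])

```text
clock: 17.93
tool_pos: [0.5619, 0.2344, 0.2843]
orientation: [-180.0, 0.1, -166.9]
force: [-0.3, -4.7, -1.8]
opening: 0.0399
```

Going well, with low forces. Now the last 15°, slowing at the end.

Request:
servo_tool([
  [6.6,1.5,5.7,0,0,0],
  [6.7,1.6,5.6,0,0,0],
  [7.1,1.6,5,0,0,0],
  [7.1,1.7,5,0,0,0],
  [5,1.2,3,0,0,0],
])

```text
clock: 18.35
tool_pos: [0.5939, 0.2419, 0.3079]
orientation: [-180.0, 0.0, -166.9]
force: [-1.1, -6.2, -3.1]
opening: 0.0402
```

Request:
servo_tool([
  [5,1.2,3,0,0,0],
  [3,0.7,1.7,0,0,0],
  [2,0.5,1,0,0,0],
  [0,0,0,0,0,0],
  [0,0,0,0,0,0],
])

```text
clock: 18.77
tool_pos: [0.6034, 0.2441, 0.3132]
orientation: [-180.0, 0.0, -166.9]
force: [-0.2, -5.3, -3.1]
opening: 0.0398
```

Request:
servo_tool([
  [0,0,0,0,0,0],
  [0,0,0,0,0,0],
  [0,0,0,0,0,0],
  [0,0,0,0,0,0],
  [0,0,0,0,0,0],
])

```text
clock: 19.18
tool_pos: [0.6034, 0.2441, 0.3132]
orientation: [-180.0, 0.0, -166.9]
force: [0.3, -4.8, -4.9]
opening: 0.0398
```

```bash
python3 - <<'E'
from h import *
o=ctrl.get_obs(); print({k:np.round(v,3) for k,v in o.items()})
T=o['tool_pos']; H=np.array([.6916,.2677]); a=np.radians(13.2)
b=(T[:2]-H)@[np.cos(a),np.sin(a)]; z=T[2]+.019-.15
print('kin angle',np.degrees(np.arctan2(z,-b)-np.arctan2(.011,.203)),'r',np.hypot(b,z))
V=[]
for n in('side','top'):
    im,d=snap(n); P=pts(n,d); V.append(im); hsv=cv2.cvtColor(im,cv2.COLOR_RGB2HSV)
    bx=(P[...,0]-H[0])*a.__class__(np.cos(a))+(P[...,1]-H[1])*np.sin(a); by=-(P[...,0]-H[0])*np.sin(a)+(P[...,1]-H[1])*np.cos(a); z=P[...,2]
    m=(abs(by)<.12)&(bx>-.1)&(bx<.04)&(z>.185)&(z<.32)&(hsv[...,1]<45)&(hsv[...,2]>120)&(abs(by)>.05)
    Q=np.stack([bx[m],z[m]],1)
    if len(Q)>50:
        f=cv2.fitLine(Q.astype(np.float32),cv2.DIST_HUBER,0,.005,.005).ravel(); print(n,len(Q),'lid angle',np.degrees(np.arctan2(f[1],f[0])),f)
    x,y=P[...,0],P[...,1]; q=(abs(x-.446)<.08)&(abs(y+.204)<.08)&(z>.025)&(z<.045)
    if q.sum()>50: print('ash',cv2.minAreaRect((P[q][:,:2]*1000).astype(np.float32)),np.median(z[q]))
cv2.imwrite('pics/s6.png',np.hstack([V[0][100:440,180:520],V[1][100:440,80:540]])[:,:,::-1])
E
```

```text
{'clock': np.float64(19.183), 'joint_pos': array([ 3.91810e+01,  1.60450e+01,  5.37500e+00,  2.00000e-02,
       -7.93190e+01, -1.16096e+02]), 'qvel': array([0.065, 0.075, 0.048, 0.008, 0.022, 0.008]), 'tau': array([ 3.3330e+00, -5.5754e+01,  3.3822e+01,  6.6260e+00,  1.0760e+00,
       -5.5000e-02]), 'tool_pos': array([0.603, 0.244, 0.313]), 'orientation': array([-1.79987e+02,  1.90000e-02, -1.66911e+02]), 'force': array([ 0.345, -4.774, -4.861]), 'moment': array([-1.954, -0.008,  0.085]), 'opening': np.float64(0.04)}
kin angle 60.28167835725005 r 0.20374630896521073
side 1818 lid angle -59.483322 [ 0.5077891  -0.8614814  -0.0262913   0.24987623]
ash ((445.49676513671875, -200.40773010253906), (97.94676208496094, 89.70751190185547), 88.06820678710938) 0.03206542909293564
top 413 lid angle -55.215477 [ 0.5704917  -0.82130337 -0.049544    0.28278366]
ash ((446.5130920410156, -201.1400604248047), (90.62549591064453, 90.53913879394531), 89.1976547241211) 0.03339143984064752
```

View pics/s6.png

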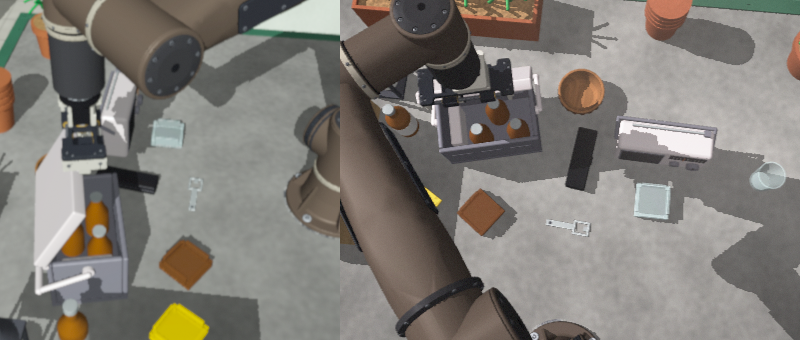

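The picture shows the lid held open at the tab (left view, (75,160)), the ashtray free in front of the radio at (168,133) and (652,200), and the bystanders in place. I'm handing in.

```bash
python3 -c "
from plant import ctrl
print(ctrl.close_job())"
```

```text
the job is handed in; nothing more can be done
None
```

The glass ashtray now stands on the ledge in front of the radio. The gripper is holding the cool-box lid open at about 60° by its tab. I handed the job in at about 19 s of the 67 s; no verdict is reported.

- **Ashtray:** Two views put its centre at about (0.446, −0.201), roughly 0.14 m ahead of the radio's middle. It was upright with its rim at z ≈ 0.033, and had been released before the lid was moved.
- **Lid:** The arm's position gives 60.3° and the side camera 59.5°. The top view gave 55°, from a small patch of lid half hidden by the gripper, so I set it aside; it is still within the 7° allowed.
- **Hold:** The arm was steady, with the fingers stopped on the 40 mm tab and about 5 N sideways and 5 N of weight on the wrist.
- **Disagreement:** When the fingers closed, the tab turned out to be about 3 mm to one side of where I had measured it. I moved the tool over to relieve the side force, and about 5 N of it was still there at the end.
- **Everything else:** By eye, the bystanders and the knob look untouched in the last picture; I did not measure them again.

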